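# Lock out the shed's isolator with a snap hook

## Robot

A 6-joint arm with a two-finger parallel gripper is mounted at the origin on the work surface. World frame = base frame: x ahead of the robot, y to its left, z up, the work surface at z = 0. Lengths are in m, angles in rad, forces in N, time in s.
With the tool pointing down it reaches from about 0.35 to 0.775 m from the base axis. Payload 7.3 kg.
Tool frame: the origin (TCP) lies at the very end of the fingers, on their centre line; the grasp point (between the pads) lies 19 mm behind it; z points along the fingers, y is the line along which they close (so a half turn about z gives the same grasp; the last joint's range is limited). The gripper opens to 92 mm and grips with 3 to 60 N. Pads are 19 mm wide; open, the fingers measure 130 mm over their backs; the gripper's body (75 mm by 190 mm) begins 47 mm behind the grasp point.
Start: joints at [-1.302, 0.342, 1.524, -0, 1.275, -0.146], TCP at [0.212, -0.48, 0.227] pointing down, gripper open.
Joint ranges: [-2.53, 2.53], [-0.77, 2.02], [0.04, 2.7], [-1, 4.14], [0.28, 2.66], [-3.11, 3.11]. Speed limits (rad/s): [2.57, 2.57, 3.14, 3.14, 3.14, 3.14].

## Interface

Orientations are given as [roll, pitch, yaw] about the fixed x, y, z axes, in that order (R = Rz(yaw) Ry(pitch) Rx(roll)).
In Python, from cell import robot gives the robot as it stands.
- The arm moves only by the tool apply_moves, never from a script. Its argument "rows" is a list of rows, each an object with "xyz": the shift along the tool's x, y, z in mm, a list of three; "turn": the turn about the tool's z in rad. A call has 1 to 10 rows; each row shifts and turns the commanded pose from where the row before left it, along the tool's axes as they then stand; what a row does not reach is not made up. A row lasts 1/8 s, in which the tool goes at most 62.5 mm and 10.7 degrees, less where a joint would pass 70% of its speed; a pose out of reach is approached as far as the arm can. A call with a gripper value outside its range is refused whole. "gripper" is the opening, from 0 (shut) to 1 (fully open), set as the call begins (left out, the last holds). The fingers move at their own pace and stop on an object; "newtons" is the grip in N (left out, the last holds). Time passes only in rows, so rows that do not move let the fingers close. It gives the time, the measured TCP pose, the force and the opening at its end, in the units of the state.
- robot.observe(): the state, without advancing time (a new reading comes with each control period).
- robot.read_camera(name): name is "side" or "top" or "wrist"; returns a dict with "frame" (384x512x3 uint8, blue, green, red), "mtx" (3x3 intrinsics, pixels), "R" (3x3) and "t" (3): a world point X has camera coordinates R X + t; the wrist camera has in their place "T_tool_cam" (4x4, takes a point from camera to tool coordinates, whose origin is the TCP and whose axes are the flange's). Camera axes: x right, y down, z forward; pixel columns grow to the right and rows downward; lengths in m; the calibration is good to about 2 mm. The wrist camera is an equidistant fisheye: a pixel r from the principal point sees the ray r / f radians off the axis. A picture is of the moment at which its call begins: read the wrist's pose just before it. There is no depth.
- robot.hand_in(): hands the job in, once; it reports no verdict.
The state is a dict: "time": time; "qpos": joint angles; "qvel": joint speeds; "joint_efforts": joint torques, N m; "tool_pos": TCP position; "tool_rot": TCP orientation; "contact_force": force on the tool from outside, world axes, zero at the start; "torque": the same for the moment, N m; "opening": finger opening in m.
Only numpy, scipy, OpenCV 4.12 (cv2) and the standard library are available. Lean on these libraries where they do the work, as an engineer would, in place of code of your own. Each camera call takes 0.05 s, during which the arm holds its last target. There are 200 camera calls.

## Task

Lock out the power isolator on the bench: press the red-marked end of its rocker until it snaps over to off, which lifts the yellow guard from the steel lock-out eye, then push the red snap hook against the eye's outer leg so that the sprung gate gives way and snaps shut behind the leg. With the gate shut, prove the lock with a firm tug of roughly 10 N straight away from the isolator box, held for half a second, never straining hook or eye with more than about 35 N. Leave the hook clipped on the eye, lying flat on the bench with its gate shut and the switch still off, and do not disturb the other things on the bench.

Things in the scene. Friction and masses are not known exactly. Their poses are not given: they have to be found in the camera images.
- hook: large red snap hook (flat carabiner), 150 x 84 mm, 16 mm thick, 0.17 to 0.31 kg, loose, lying flat on the bench. Origin: centre of its underside; x along its length, y towards the gate side, z up. A closed loop with an opening inside of 124 mm (x -62 to 62 mm) by 58 mm (y -29 to 29 mm); its end bars are 13 mm wide
- hook_spine (a point): middle of the hook's spine at half height (hook x 0, y -36 mm), axes as the hook's: a straight bar with a black stripe, 14 mm wide (hook y -43 to -29 mm), 16 mm high, flat outer face over x +-65 mm. To push, press on that face; to tug, hook the fingers inside the loop or pinch the spine
- hook_mouth (a point): best entry point on the gate side (hook x 0, y 35 mm; 12 mm wide, y 29 to 41 mm), axes as the hook's. The bare-metal gate takes hook x -56 to 7 mm, the rigid round-ended nose x 9 to 62 mm. A leg entering at x -6 to 4 mm passes; further +x it strikes the nose, further -x the gate folds deeper. It is past at about y 5 to -8 mm; pushed on to y -15 it surely is; it meets the spine at y -24 mm
- gate_part (a joint): angle of the hook's gate, rad: 0 shut, growing as its free end (hook x 7 mm) is pressed inward towards the spine, to 1.0; it pivots at hook x -56, y 35 mm and cannot open outward. A spring shuts it: at the free end about 3.5 N to start it moving, 5 to 9 N when it lets the leg past
- isolator: power isolator fixed to the bench: grey box 110 x 130 mm, 40 mm high, nothing on it higher than 66 mm. Origin: centre of the box's underside; its front faces its own -x, where the lock-out eye stands: a steel staple of 10 mm round bar, its legs standing on the bench 80 mm apart along the isolator's x (outer leg x -140 mm, inner leg x -60 mm close to the box), its top 49 mm high
- eye_leg (a point): centre of the eye's outer leg, 8 mm above the bench; axes as the isolator's. The hook goes on flat on the bench, moved along the isolator's +x with its own y axis along that x, so that this point ends within the hook's opening
- guard (a point): underside of the yellow forked guard, between its two cheeks (each 10 mm thick, out to 22 mm either side of the eye, just behind its outer leg). With the switch on it hangs down to the bench inside the eye and keeps the hook off; with the switch off it is lifted about 25 mm above the bench and the hook passes under it
- rocker_part (a joint): tilt of the black rocker, rad: 0 on (as found), 0.24 off. It snaps over past 0.12 and then stays; the press takes about 7 N at the marked end
- rocker_off_end (a point): top of the rocker's raised end, marked red, about 63 mm above the bench when on, at isolator x about 20 mm; the rocker is 50 mm wide across y. Pressed straight down about 10 mm it is off; it moves with the rocker
- tape_roll: bystander: grey roll of tape, 100 mm across, 48 mm high, lying flat; origin centre of its underside
- bolt_jar: bystander: glass jar with white cap, 76 mm across, 100 mm high; origin centre of its underside
- wrench: bystander: steel wrench 200 mm long, lying; origin its middle
- screwdriver: bystander: screwdriver 210 mm long, lying; origin its middle
- mug: bystander: blue mug, 80 mm across, 95 mm high; origin centre of its underside
- book: bystander: thick blue book 160 x 230 mm, 35 mm high; origin centre of its underside
Things that resemble listed ones, but are neither listed nor needed, are in the scene too. There is more than one size of the hook; the one meant has the size given above.

How it is judged:
On the way, in this order (a step that is already met when the one before it is completed fails the run):
1. the rocker is snapped over to off (value of joint rocker_part above 0.2 rad), for 0.2 s.
2. the hook lies flat round the eye's outer leg with its gate shut (y of eye_leg in the frame of hook between -0.032 and 0.032 m and x of eye_leg in the frame of hook between -0.06 and 0.06 m and value of joint gate_part below 0.1 rad and angle between hook's own z axis and vertical below 0.25 rad and height (world z) of hook below 0.015 m and value of joint rocker_part above 0.2 rad), for 0.2 s.
3. a tug of more than 5 N away from the box with the leg against the inside of the shut gate side (all of step 2 and y of eye_leg in the frame of hook above 0.012 m and contact force between hook and isolator above 5 N), for 0.2 s.
At the end, for the whole second after the job is handed in: the rocker is off (joint above 0.20 rad), the eye's outer leg lies inside the hook's opening (within +-32 mm in y and +-60 mm in x of the hook), the gate is shut (below 0.10 rad) and the hook lies flat on the bench (underside centre below 15 mm, tilt below 0.25 rad) at rest (all of step 2 and linear speed of hook below 0.02 m/s); the robot touches nothing.
It fails at once if hook and isolator are forced together with more than 40 N (contact force between hook and isolator above 40 N).
It fails at once if a bystander is moved by more than 30 mm (distance of any of tape_roll, bolt_jar, wrench, screwdriver, mug, book from where it was at the start of the episode above 0.03 m).
It also fails if it takes over 69 s, if anything falls off the work surface, if the arm or the gripper's body presses on something with over 40 N, if the wrist force passes 120 N, or if a joint passes its speed limit or range.

## Working session

There is one attempt and no reset: what is moved stays moved. The work goes in short steps, Python scripts to look and compute and a tool call to move; the robot and the scene stay as the last step left them, time stands still between calls to the robot, and variables do not carry over. Pictures are saved under pics/ and viewed, on a budget of 10 in all, crops included, one or two more only if the job needs it, and the job is handed in when it is done.

Besides the shell and the picture viewer there is one more tool, called after ">>>" as a command line: name --argument value ..., lists and objects as JSON in quotes. apply_moves: Moves the arm, as the interface text tells. Its arguments: {"type":"object","properties":{"rows":{"type":"array"},"gripper":{"type":"number"},"newtons":{"type":"number"}},"required":["rows"]}

```bash
mkdir -p pics
cat > h.py <<'E'
import numpy as np, cv2
from cell import robot
def snap(n,f):
    s=robot.observe(); c=robot.read_camera(n); cv2.imwrite('pics/'+f+'.png',c['frame']); np.save('pics/'+f+'.npy',dict(s=s,c=c),allow_pickle=True); return c
def load(f): return np.load('pics/'+f+'.npy',allow_pickle=True).item()
def ray(c,uv,z):
    p=cv2.undistortPoints(np.array([[uv]],float),c['mtx'],None)[0,0]
    d=c['R'].T@np.r_[p,1]; o=-c['R'].T@c['t']; return o+d*(z-o[2])/d[2]
def proj(c,X):
    q=c['mtx']@(c['R']@np.array(X)+c['t']); return q[:2]/q[2]
E
python3 - <<'E'
from h import *
for n in('top','side'):
    c=snap(n,n+'0'); print(n,c['mtx'].tolist(),(-c['R'].T@c['t']).tolist(),c['R'].tolist())
s=robot.observe(); print(s)
E
```

```text
top [[443.17352583772924, 0.0, 259.0138455830624], [0.0, 443.17352583772924, 189.12275398798297], [0.0, 0.0, 1.0]] [0.29457250617811714, -0.006010432248278328, 1.525909536071582] [[0.026023311416717668, -0.9996436867173747, 0.005940275162269383], [-0.9851232900733264, -0.026654144525523324, -0.16976943168520325], [0.16986727353440664, -0.00143394062201246, -0.9854659066635839]]
side [[378.6186352611832, 0.0, 253.57075234490927], [0.0, 378.6186352611832, 199.09922398789647], [0.0, 0.0, 1.0]] [0.19237278498500815, 0.7424935767210031, 0.6575328450320599] [[-0.8951577150602389, -0.44536849987626564, 0.018427275601598635], [-0.2741384345803645, 0.517458794263421, -0.8106074974519258], [0.3514836893142549, -0.7306731797167673, -0.5852998552781548]]
{'time': 0.1, 'qpos': array([-1.30199095e+00,  3.42639231e-01,  1.52489109e+00, -2.45093780e-05,
        1.27537055e+00, -1.45990426e-01]), 'qvel': array([ 0.00065433, -0.00145528, -0.0007959 , -0.00140798, -0.00181199,
       -0.0019548 ]), 'joint_efforts': array([ 1.77943264e-03, -4.32005167e+01, -2.44694674e+01,  7.19422731e-02,
        5.25704341e-02, -4.20638969e-05]), 'tool_pos': array([ 0.21150312, -0.48013897,  0.22613223]), 'tool_rot': array([-3.14029494e+00, -1.67120353e-04,  4.14802843e-01]), 'contact_force': array([ 0.11480435,  0.09112276, -0.43064497]), 'torque': array([ 0.0366569 , -0.03460516, -0.03150572]), 'opening': 0.09148121282988482}
```

View pics/top0.png

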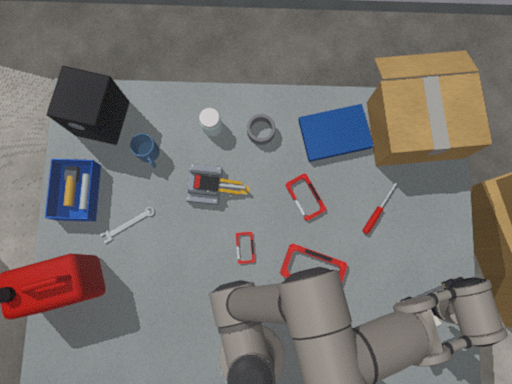

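View pics/side0.png

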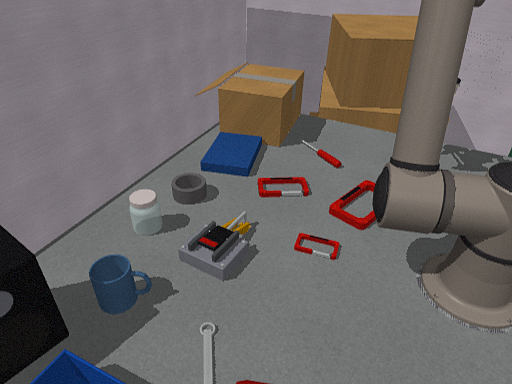

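Run:
```python
from h import *
d=load('top0'); c=d['c']; f=c['frame']; hsv=cv2.cvtColor(f,cv2.COLOR_BGR2HSV)
m=(((hsv[...,0]<8)|(hsv[...,0]>172))&(hsv[...,1]>140)&(hsv[...,2]>80)).astype(np.uint8)
m2=m.copy()
n,l,st,ce=cv2.connectedComponentsWithStats(m2)
for i in range(1,n):
    if st[i,4]>15:
        print(st[i],ce[i].round(1),ray(c,ce[i],0.01).round(3))
a=cv2.resize(f[140:280,170:370],None,fx=4,fy=4,interpolation=cv2.INTER_CUBIC); cv2.imwrite('pics/crop1.png',a)
```

```text
[194 175   7  13  65] [196.7 181.1] [0.578 0.209 0.01 ]
[286 174  40  46 306] [305.4 194.8] [ 0.54  -0.169  0.01 ]
[363 207  20  27 196] [372.3 219.9] [ 0.459 -0.4    0.01 ]
[236 232  17  14  67] [243.1 235.7] [0.394 0.042 0.01 ]
[281 244  27  34 255] [290.2 258.1] [ 0.322 -0.12   0.01 ]
[   0  254  105   65 4500] [ 50.4 284.8] [0.213 0.679 0.01 ]
[238 254  17  10  52] [247.5 260. ] [0.312 0.024 0.01 ]
[309 254  38  28 181] [336.5 265.3] [ 0.302 -0.276  0.01 ]
```

View pics/crop1.png

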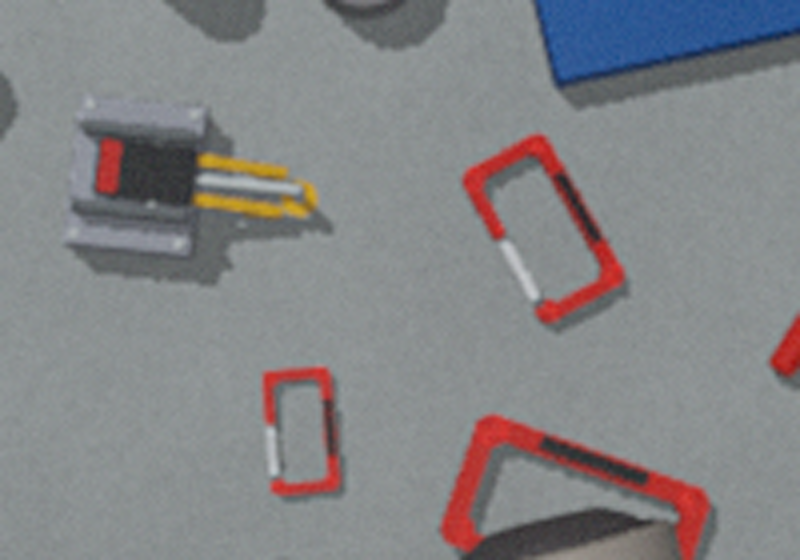

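Run:
```python
from h import *
c=load('top0')['c']
g=lambda x,y,z: ray(c,(x/4+170-.4,y/4+140-.4),z)
H=np.array([g(*p,.012)[:2] for p in [(540,137),(465,180),(545,322),(625,270)]])
print('hook corners',H.round(3)); r=cv2.minAreaRect((H*1000).astype(np.float32)); print(r)
S=[g(558,175,.016),g(600,240,.016)]; print('stripe',S, np.degrees(np.arctan2(*(S[0]-S[1])[1::-1])))
G=[g(505,243,.016),g(537,300,.016)]; print('gate',G)
for a,b in [((190,255),(70,243)),((205,107),(90,97)),((310,188),(200,180))]:
    v=g(*a,.06)-g(*b,.06); print('iso -x dir',v, np.degrees(np.arctan2(v[1],v[0])))
print('red end',g(110,166,.063),'eye top outer',g(308,188,.045))
B=np.array([g(*p,.06)[:2] for p in [(90,97),(205,107),(190,255),(70,243)]]);print(B.round(3),B.mean(0))
```

```text
hook corners [[ 0.614 -0.166]
 [ 0.574 -0.101]
 [ 0.452 -0.171]
 [ 0.499 -0.24 ]]
((533.7225341796875, -168.20416259765625), (140.57501220703125, 82.96377563476562), 32.852142333984375)
stripe [array([ 0.57984137, -0.1812888 ,  0.016     ]), array([ 0.52386154, -0.21787382,  0.016     ])] 33.1661917260834
gate [array([ 0.51904804, -0.13604752,  0.016     ]), array([ 0.47046685, -0.16404276,  0.016     ])]
iso -x dir [-0.00741197 -0.10049522  0.        ] -94.21817931594035
iso -x dir [-0.00599886 -0.09763505  0.        ] -93.51592530717745
iso -x dir [-0.00432138 -0.09257938  0.        ] -92.67248709536945
red end [0.56843821 0.20036409 0.063     ] eye top outer [0.5573857  0.03417427 0.045     ]
[[0.628 0.221]
 [0.622 0.123]
 [0.495 0.13 ]
 [0.503 0.231]] [0.56199047 0.17623703]
```

>>> apply_moves --rows '[{"xyz": [0, 0, 0], "turn": 0.12}, {"xyz": [0, 0, 0], "turn": 0.12}, {"xyz": [0, 0, 0], "turn": 0.12}, {"xyz": [0, 0, 0], "turn": 0.12}, {"xyz": [19, -44, 0], "turn": 0}, {"xyz": [19, -44, 0], "turn": 0}, {"xyz": [19, -44, 0], "turn": 0}, {"xyz": [19, -44, 0], "turn": 0}, {"xyz": [19, -44, 0], "turn": 0}, {"xyz": [19, -44, 0], "turn": 0}]' --gripper 0 --newtons 60

```text
time: 1.35
tool_pos: [0.3429, -0.223, 0.2266]
tool_rot: [-3.141, 0.0, -0.066]
contact_force: [1.4, -0.6, -0.5]
opening: 0.0009
```

>>> apply_moves --rows '[{"xyz": [20, -44, 0], "turn": 0}, {"xyz": [20, -44, 0], "turn": 0}, {"xyz": [20, -44, 0], "turn": 0}, {"xyz": [20, -44, 0], "turn": 0}, {"xyz": [20, -44, 0], "turn": 0}, {"xyz": [20, -44, 0], "turn": 0}, {"xyz": [20, -44, 0], "turn": 0}, {"xyz": [20, -44, 0], "turn": 0}, {"xyz": [20, -44, 0], "turn": 0}, {"xyz": [0, 0, 0], "turn": 0}]'

```text
time: 2.6
tool_pos: [0.5484, 0.1616, 0.2256]
tool_rot: [-3.141, 0.001, -0.062]
contact_force: [-0.4, -0.5, -0.6]
opening: 0.0006
```

Run:
```python
from h import *
c=snap('wrist','w1'); print(c['mtx'],c['T_tool_cam'].round(4)); print(robot.observe()['tool_pos'])
```

```text
[[297.31863964   0.         252.64085185]
 [  0.         297.31863964 190.22664608]
 [  0.           0.           1.        ]] [[ 7.000e-04 -9.509e-01 -3.094e-01  8.330e-02]
 [ 1.000e+00  7.000e-04  1.000e-04  3.000e-04]
 [ 1.000e-04 -3.094e-01  9.509e-01 -1.581e-01]
 [ 0.000e+00  0.000e+00  0.000e+00  1.000e+00]]
[0.54774994 0.15998239 0.22564549]
```

View pics/w1.png

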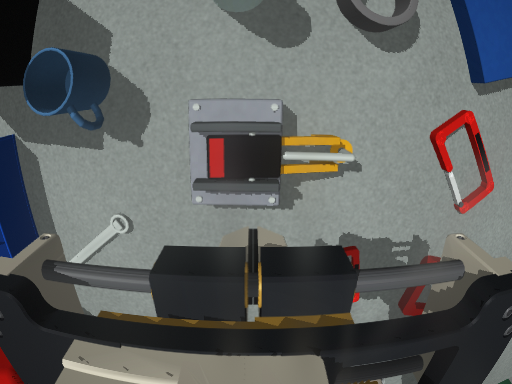

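```bash
cat >> h.py <<'E'
from scipy.spatial.transform import Rotation as Ro
def wray(d,uv,z):
    c,s=d['c'],d['s']; K=c['mtx']; p=(np.array(uv,float)-K[:2,2])/K[0,0]; r=np.hypot(*p)
    v=np.r_[p*np.sin(r)/r,np.cos(r)]
    T=np.eye(4);T[:3,:3]=Ro.from_euler('xyz',s['tool_rot']).as_matrix();T[:3,3]=s['tool_pos'];T=T@c['T_tool_cam']
    w=T[:3,:3]@v;o=T[:3,3];return o+w*(z-o[2])/w[2]
def delta(goal):
    s=robot.observe();R=Ro.from_euler('xyz',s['tool_rot']).as_matrix();return (R.T@(np.array(goal)-s['tool_pos'])*1000).round(1)
E
python3 - <<'E'
from h import *
d=load('w1')
print('red',wray(d,(216,158),.06))
B=np.array([wray(d,p,.04) for p in[(190,100),(282,99),(281,206),(191,207)]])[:,:2];print(B.round(4),B.mean(0),np.degrees(np.arctan2(*(B[0]+B[3]-B[1]-B[2])[::-1])))
print('eye',wray(d,(352,158),.046))
print('hook ends',[wray(d,p,.014).round(3) for p in[(437,133),(467,112),(491,193),(462,212)]])
E
```

```text
red [0.56649504 0.20120376 0.06      ]
[[0.6335 0.2286]
 [0.627  0.123 ]
 [0.497  0.1292]
 [0.5023 0.2419]] [0.56496238 0.18068334] 86.91801292574081
eye [0.55510711 0.04135638 0.046     ]
hook ends [array([ 0.581, -0.104,  0.014]), array([ 0.614, -0.161,  0.014]), array([ 0.482, -0.238,  0.014]), array([ 0.453, -0.174,  0.014])]
```

>>> apply_moves --rows '[{"xyz": [8, -21, 0], "turn": 0}, {"xyz": [8, -21, 30], "turn": 0}, {"xyz": [0, 0, 40], "turn": 0}, {"xyz": [0, 0, 40], "turn": 0}, {"xyz": [0, 0, 30], "turn": 0}, {"xyz": [0, 0, 12], "turn": 0}, {"xyz": [0, 0, 0], "turn": 0}]'

```text
time: 3.52
tool_pos: [0.5665, 0.199, 0.0746]
tool_rot: [3.141, 0.001, -0.066]
contact_force: [-0.1, -0.6, 0.4]
opening: 0.0006
```

>>> apply_moves --rows '[{"xyz": [0, 0, 5], "turn": 0}, {"xyz": [0, 0, 5], "turn": 0}, {"xyz": [0, 0, 3], "turn": 0}, {"xyz": [0, 0, 3], "turn": 0}, {"xyz": [0, 0, 2], "turn": 0}, {"xyz": [0, 0, 0], "turn": 0}]'

```text
time: 4.28
tool_pos: [0.5665, 0.1996, 0.0563]
tool_rot: [3.141, 0.001, -0.065]
contact_force: [0.4, -0.5, -1.0]
opening: 0.0005
```

>>> apply_moves --rows '[{"xyz": [0, 0, 2], "turn": 0}, {"xyz": [0, 0, 2], "turn": 0}, {"xyz": [0, 0, 2], "turn": 0}, {"xyz": [0, 0, 0], "turn": 0}]'

```text
time: 4.78
tool_pos: [0.5669, 0.1997, 0.0536]
tool_rot: [3.142, -0.002, -0.065]
contact_force: [-8.2, -2.5, 21.7]
opening: 0.0004
```

>>> apply_moves --rows '[{"xyz": [0, 0, -20], "turn": 0}, {"xyz": [0, 0, -40], "turn": 0}, {"xyz": [0, 0, -40], "turn": 0}, {"xyz": [0, 40, 0], "turn": 0}, {"xyz": [0, 50, 0], "turn": 0}, {"xyz": [0, 50, 0], "turn": 0}, {"xyz": [0, 50, 0], "turn": 0}, {"xyz": [0, 30, 0], "turn": 0}, {"xyz": [0, 0, 0], "turn": 0}]' --gripper 1

```text
time: 5.9
tool_pos: [0.5522, -0.0217, 0.1506]
tool_rot: [3.141, 0.0, -0.069]
contact_force: [0.1, 0.0, -1.0]
opening: 0.0859
```

Run:
```python
from h import *
snap('wrist','w2'); s=snap('side','s2')
w=cv2.imread('pics/w2.png'); a=cv2.resize(s['frame'][190:300,160:300],(512,402),interpolation=cv2.INTER_CUBIC)
cv2.imwrite('pics/v2.png',cv2.resize(np.vstack([w[:384],a]),None,fx=.76,fy=.76))
```

```text
(no output)
```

View pics/v2.png

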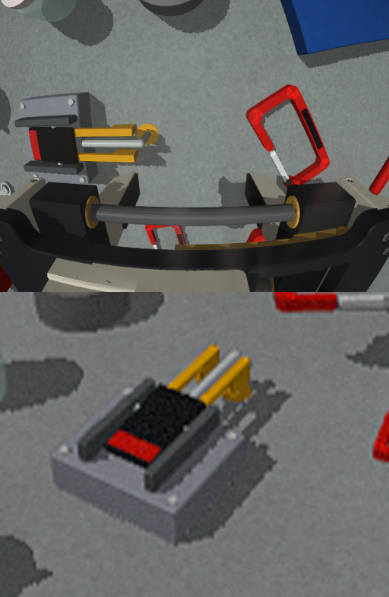

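Run:
```python
from h import *
d=load('w2'); f=d['c']['frame']; hsv=cv2.cvtColor(f,cv2.COLOR_BGR2HSV)
m=(((hsv[...,0]<8)|(hsv[...,0]>172))&(hsv[...,1]>130)&(hsv[...,2]>70)).astype(np.uint8); m[:,:310]=0; m[:,450:]=0; m[240:]=0
m=cv2.morphologyEx(m,cv2.MORPH_CLOSE,np.ones((3,3)))
n,l,st,ce=cv2.connectedComponentsWithStats(m); i=1+st[1:,4].argmax(); ys,xs=np.nonzero(l==i); print(st[i])
P=np.array([wray(d,p,.014)[:2] for p in zip(xs,ys)])
# stripe: dark pixels inside hook bounding box
hull=cv2.convexHull(np.c_[xs,ys]); hm=np.zeros_like(m); cv2.fillConvexPoly(hm,hull,1)
dk=((hm>0)&(hsv[...,2]<50)); ys,xs=np.nonzero(dk); Q=np.array([wray(d,p,.016)[:2] for p in zip(xs,ys)])
n2=len(Q); v=np.linalg.svd(Q-Q.mean(0))[2][0]; print('stripe',n2,Q.mean(0),np.degrees(np.arctan2(v[1],v[0])),Q.min(0),Q.max(0))
for a in(29,31,33,35):
    u=np.array([np.cos(np.radians(a)),np.sin(np.radians(a))]);w=np.array([-u[1],u[0]])
    x=P@u;y=P@w;print(a,np.percentile(x,[.2,99.8]),np.percentile(y,[.2,99.8]),np.ptp(x),np.ptp(y))
r=cv2.minAreaRect((P*1000).astype(np.float32));print(r,delta([.5,-.2,.15]))
print('eye',wray(d,(186,189),.046))
```

```text
[ 324  111  110  129 3586]
stripe 392 [ 0.55267964 -0.19899732] -152.51476659025877 [ 0.47059435 -0.21964308] [ 0.58290171 -0.16838565]
29 [0.30897056 0.46366369] [-0.45093759 -0.36348027] 0.15568568001866945 0.08865982883127621
31 [0.29419489 0.44923791] [-0.46366548 -0.37831356] 0.15580101216777936 0.08632668376255936
33 [0.27864722 0.43502025] [-0.47839283 -0.39197353] 0.1573839930713551 0.08750020380289125
35 [0.2626786 0.4204638] [-0.49242969 -0.40508565] 0.15933258122234079 0.08866896244526551
((535.175048828125, -169.0322723388672), (155.38507080078125, 85.95696258544922), 30.325056076049805) [-40.3 183.6   0.5]
eye [0.55551239 0.04076348 0.046     ]
```

>>> apply_moves --rows '[{"xyz": [0, 0, 0], "turn": -0.12}, {"xyz": [0, 0, 0], "turn": -0.12}, {"xyz": [0, 0, 0], "turn": -0.12}, {"xyz": [0, 0, 0], "turn": -0.12}, {"xyz": [0, 0, 0], "turn": -0.12}, {"xyz": [-12, 39, 0], "turn": 0}, {"xyz": [-12, 39, 0], "turn": 0}, {"xyz": [-12, 38, 20], "turn": 0}, {"xyz": [-13, 38, 40], "turn": 0}, {"xyz": [0, 0, 40], "turn": 0}]' --gripper 0.45

```text
time: 7.25
tool_pos: [0.5898, -0.1786, 0.0496]
tool_rot: [3.14, -0.001, 0.533]
contact_force: [0.4, -0.0, -0.2]
opening: 0.0416
```

Run:
```python
from h import *
snap('wrist','w3'); print(robot.observe()['tool_pos'],robot.observe()['tool_rot'],delta([.5877,-.1797,.008]))
```

```text
[ 0.58602727 -0.17578677  0.04372182] [-3.13439471  0.00499299  0.53442905] [-0.4  4.5 35.7]
```

View pics/w3.png

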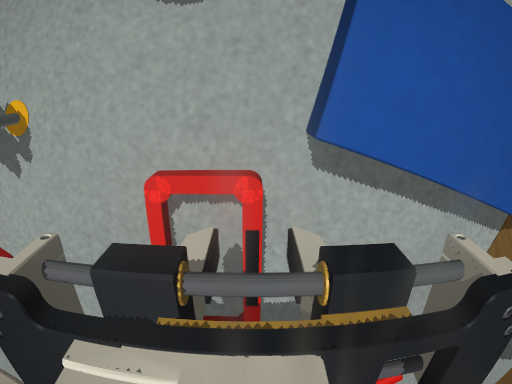

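Run:
```python
from h import *
d=load('w3'); s=robot.observe(); R=Ro.from_euler('xyz',s['tool_rot']).as_matrix()
for p in[(205,172),(205,194),(252,240),(243,240),(263,240),(252,231)]:
    print(p,(R.T@(wray(d,p,.015)-d['s']['tool_pos'])*1000).round(1))
print(s['tool_pos'],s['contact_force'])
```

```text
(205, 172) [ 33.8 -32.2  34.7]
(205, 194) [ 18.2 -32.9  34.8]
(252, 240) [-17.2  -0.5  34.7]
(243, 240) [-17.2  -7.1  34.7]
(263, 240) [-17.2   7.5  34.6]
(252, 231) [-9.9 -0.5 34.7]
[ 0.58602727 -0.17578677  0.04372182] [-2.53644512  0.19809743 -4.13430903]
```

>>> apply_moves --rows '[{"xyz": [0, 0, 0], "turn": 0}]'

```text
time: 7.42
tool_pos: [0.5883, -0.1756, 0.0499]
tool_rot: [-3.139, 0.002, 0.536]
contact_force: [0.4, 0.4, 0.2]
opening: 0.0414
```

>>> apply_moves --rows '[{"xyz": [0, 1, 15], "turn": 0}, {"xyz": [0, 0, 15], "turn": 0}, {"xyz": [0, 0, 9], "turn": 0}, {"xyz": [0, 0, 3], "turn": 0}, {"xyz": [0, 0, 0], "turn": 0}]'

```text
time: 8.05
tool_pos: [0.5892, -0.1781, 0.0087]
tool_rot: [3.142, 0.0, 0.535]
contact_force: [-0.4, 0.2, 0.4]
opening: 0.0414
```

>>> apply_moves --rows '[{"xyz": [0, 0, 0], "turn": 0}, {"xyz": [0, 0, 0], "turn": 0}, {"xyz": [0, 0, 0], "turn": 0}, {"xyz": [0, 0, 0], "turn": 0}]' --gripper 0 --newtons 60

```text
time: 8.55
tool_pos: [0.5893, -0.1782, 0.0089]
tool_rot: [3.141, -0.0, 0.535]
contact_force: [1.4, 0.1, 0.2]
opening: 0.0127
```

>>> apply_moves --rows '[{"xyz": [0, 0, -3], "turn": 0}, {"xyz": [0, 0, -1], "turn": 0.12}, {"xyz": [0, 0, 0], "turn": 0.12}, {"xyz": [0, 0, 0], "turn": 0.12}, {"xyz": [0, 0, 0], "turn": 0.12}, {"xyz": [0, 0, 0], "turn": 0.12}, {"xyz": [-2, -30, 0], "turn": 0}, {"xyz": [-2, -30, 0], "turn": 0}, {"xyz": [-1, -30, 0], "turn": 0}, {"xyz": [-1, -20, 0], "turn": 0}]'

```text
time: 9.8
tool_pos: [0.5901, -0.0666, 0.0125]
tool_rot: [-3.142, 0.001, -0.064]
contact_force: [-0.3, -0.6, -2.6]
opening: 0.0132
```

>>> apply_moves --rows '[{"xyz": [0, 0, 0], "turn": 0}, {"xyz": [0, 0, 0], "turn": 0}]'

```text
time: 10.05
tool_pos: [0.5905, -0.0687, 0.0127]
tool_rot: [3.141, -0.0, -0.065]
contact_force: [0.6, -0.5, -1.7]
opening: 0.0129
```

Run:
```python
from h import *
snap('wrist','w4'); snap('top','t4'); s=robot.observe(); print(s['tool_pos'],s['tool_rot'],s['contact_force'])
```

```text
[ 0.59046385 -0.06899348  0.01271151] [ 3.14121599e+00 -2.42711340e-04 -6.62729272e-02] [-0.01587843 -0.0066331  -2.95826543]
```

View pics/w4.png

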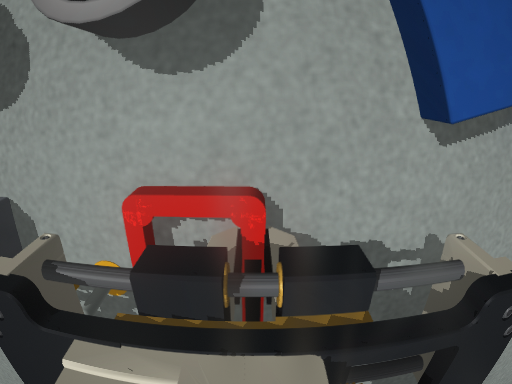

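Run:
```python
from h import *
d=load('w4'); s=d['s']; R=Ro.from_euler('xyz',s['tool_rot']).as_matrix()
for p in[(195,187),(195,190),(195,216)]:
    print(p,(R.T@(wray(d,p,.020)-s['tool_pos'])*1000).round(1))
c=load('t4')['c']; a=cv2.resize(c['frame'][150:250,170:310],(784,560),interpolation=cv2.INTER_CUBIC); cv2.imwrite('pics/c4.png',a)
```

```text
(195, 187) [ 36.1 -30.7  -7.3]
(195, 190) [ 34.4 -30.8  -7.3]
(195, 216) [ 19.1 -31.8  -7.3]
```

View pics/c4.png

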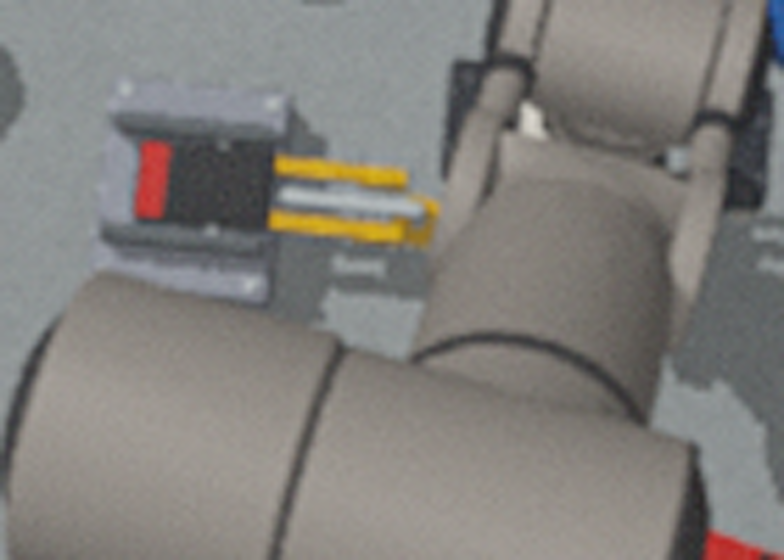

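Run:
```python
from h import *
c=snap('side','s4'); print(proj(c,[.556,.041,.0]),proj(c,[.556,.041,.049]),proj(c,[.59,-.069,.01]))
a=cv2.resize(c['frame'][170:290,180:340],(800,600),interpolation=cv2.INTER_CUBIC); cv2.imwrite('pics/c5.png',a)
t=load('t4')['c']
for z in(.0,.044,.049): print(proj(t,[.556,.041,z]))
print(ray(t,(425/5.6+169.6,208/5.6+149.6),.044),ray(t,(300/5.6+169.6,194/5.6+149.6),.044))
```

```text
[244.26539122 225.06964525] [244.34064485 210.72627947] [251.37142109 197.72860136]
[244.91345763 189.19760303]
[244.58411441 186.99970953]
[244.54548407 186.74190748]
[0.55696887 0.03794382 0.044     ] [0.56353919 0.11402005 0.044     ]
```

View pics/c5.png

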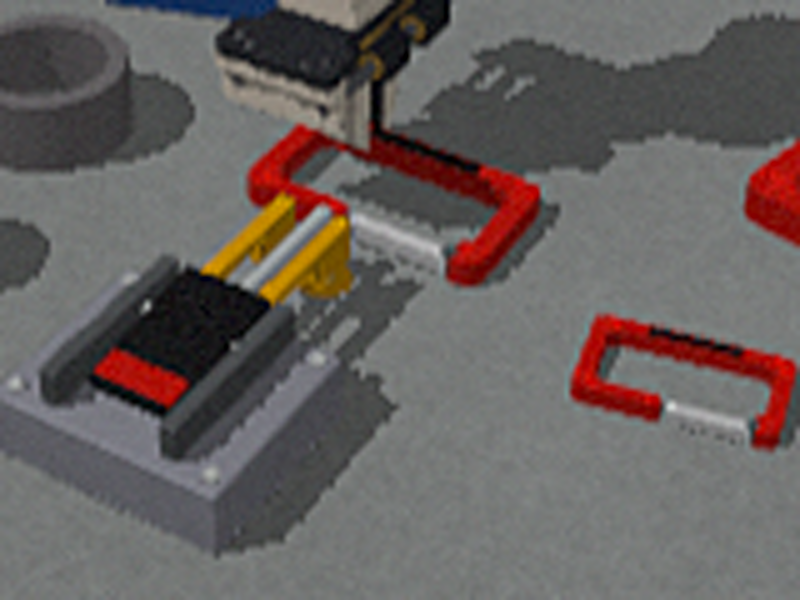

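Run:
```python
from h import *
c=load('s4')['c']; g=lambda x,y,z: ray(c,(x/5+179.6,y/5+169.6),z)
B=g(346,210,.020); print('gate/nose top inner~',B)
T=load('w4')['s']['tool_pos']; R=Ro.from_euler('xyz',load('w4')['s']['tool_rot']).as_matrix()
for n,p,z in[('boundary',(348,215),.020),('bar end',(326,210),.049),('hook -x+y corner',(448,262),.018),('+x+y',(251,178),.018),('+x-y',(303,128),.018),('-x-y',(538,190),.018)]:
    X=g(*p,z); print(n,X.round(4),'tool',(R.T@(X-T)*1000).round(1))
```

```text
gate/nose top inner~ [0.56066368 0.00533623 0.02      ]
boundary [0.5577 0.0088 0.02  ] tool [-37.8 -75.2  -7.3]
bar end [0.5532 0.0438 0.049 ] tool [ -44.6 -109.7  -36.4]
hook -x+y corner [0.4931 0.018  0.018 ] tool [-102.8  -80.1   -5.4]
+x+y [0.6226 0.0018 0.018 ] tool [ 27.4 -72.4  -5.3]
+x-y [ 0.6197 -0.055   0.018 ] tool [ 28.2 -15.5  -5.3]
-x-y [ 0.4748 -0.0636  0.018 ] tool [-115.8    2.5   -5.3]
```

>>> apply_moves --rows '[{"xyz": [2, 0, 2], "turn": 0}, {"xyz": [0, 0, 1.5], "turn": 0}, {"xyz": [0, -6, 0], "turn": 0}, {"xyz": [0, -6, 0], "turn": 0}, {"xyz": [0, -6, 0], "turn": 0}, {"xyz": [0, -4, 0], "turn": 0}, {"xyz": [0, -3, 0], "turn": 0}, {"xyz": [0, -3, 0], "turn": 0}, {"xyz": [0, -3, 0], "turn": 0}, {"xyz": [0, 0, 0], "turn": 0}]'

```text
time: 11.45
tool_pos: [0.5946, -0.0374, 0.0093]
tool_rot: [3.141, -0.001, -0.065]
contact_force: [0.8, -3.8, -1.6]
opening: 0.0134
```

>>> apply_moves --rows '[{"xyz": [0, -3, 0], "turn": 0}, {"xyz": [0, -3, 0], "turn": 0}]'

```text
time: 11.7
tool_pos: [0.5951, -0.0313, 0.0093]
tool_rot: [3.141, -0.001, -0.065]
contact_force: [1.5, -5.2, -0.7]
opening: 0.0131
```

>>> apply_moves --rows '[{"xyz": [0, -3, 0], "turn": 0}, {"xyz": [0, -3, 0], "turn": 0}, {"xyz": [0, -3, 0], "turn": 0}]'

```text
time: 12.08
tool_pos: [0.5955, -0.0223, 0.0092]
tool_rot: [3.141, -0.0, -0.065]
contact_force: [0.8, -5.5, -2.7]
opening: 0.0131
```

>>> apply_moves --rows '[{"xyz": [0, -3, 0], "turn": 0}, {"xyz": [0, -3, 0], "turn": 0}, {"xyz": [0, -3, 0], "turn": 0}]'

```text
time: 12.45
tool_pos: [0.5957, -0.0134, 0.0091]
tool_rot: [3.141, 0.001, -0.065]
contact_force: [-0.2, -5.8, -1.6]
opening: 0.0131
```

>>> apply_moves --rows '[{"xyz": [0, -3, 0], "turn": 0}, {"xyz": [0, -3, 0], "turn": 0}, {"xyz": [0, -3, 0], "turn": 0}]'

```text
time: 12.82
tool_pos: [0.5954, -0.0043, 0.0089]
tool_rot: [3.141, 0.003, -0.065]
contact_force: [-3.5, -5.9, 0.8]
opening: 0.013
```

>>> apply_moves --rows '[{"xyz": [0, -3, 0], "turn": 0}, {"xyz": [0, -3, 0], "turn": 0}, {"xyz": [0, -2, 0], "turn": 0}]'

```text
time: 13.2
tool_pos: [0.5956, 0.0045, 0.009]
tool_rot: [-3.141, 0.003, -0.065]
contact_force: [1.1, -0.1, -1.7]
opening: 0.0129
```

>>> apply_moves --rows '[{"xyz": [0, -3, 0], "turn": 0}, {"xyz": [0, -3, 0], "turn": 0}]'

```text
time: 13.45
tool_pos: [0.5974, 0.0104, 0.0091]
tool_rot: [-3.141, 0.0, -0.065]
contact_force: [-0.4, 0.0, -2.4]
opening: 0.0129
```

>>> apply_moves --rows '[{"xyz": [0, -3, 0], "turn": 0}, {"xyz": [0, -3, 0], "turn": 0}]'

```text
time: 13.7
tool_pos: [0.5979, 0.0161, 0.0091]
tool_rot: [-3.142, 0.0, -0.065]
contact_force: [1.0, -0.2, -1.8]
opening: 0.013
```

>>> apply_moves --rows '[{"xyz": [0, 4, 0], "turn": 0}, {"xyz": [0, 6, 0], "turn": 0}, {"xyz": [0, 6, 0], "turn": 0}, {"xyz": [-6, 0, 0], "turn": 0}, {"xyz": [-6, 0, 0], "turn": 0}, {"xyz": [-6, 0, 0], "turn": 0}, {"xyz": [0, 4, 0], "turn": 0}, {"xyz": [0, 4, 0], "turn": 0}, {"xyz": [0, 3, 0], "turn": 0}, {"xyz": [0, 0, 0], "turn": 0}]'

```text
time: 14.95
tool_pos: [0.5784, -0.0104, 0.0092]
tool_rot: [3.141, -0.0, -0.066]
contact_force: [0.4, -0.7, -1.9]
opening: 0.0127
```

>>> apply_moves --rows '[{"xyz": [0, 2, 0], "turn": 0}, {"xyz": [0, 2, 0], "turn": 0}, {"xyz": [0, 0, 0], "turn": 0}]'

```text
time: 15.32
tool_pos: [0.5779, -0.0142, 0.0092]
tool_rot: [3.141, -0.0, -0.065]
contact_force: [0.3, 0.7, -2.2]
opening: 0.013
```

>>> apply_moves --rows '[{"xyz": [0, 1, 0], "turn": 0}, {"xyz": [0, 1, 0], "turn": 0}, {"xyz": [0, 1, 0], "turn": 0}, {"xyz": [0, 1, 0], "turn": 0}, {"xyz": [0, 0, 0], "turn": 0}]'

```text
time: 15.95
tool_pos: [0.5776, -0.0181, 0.0092]
tool_rot: [3.141, -0.0, -0.065]
contact_force: [-0.5, 0.2, -1.7]
opening: 0.0131
```

>>> apply_moves --rows '[{"xyz": [0, 1, 0], "turn": 0}, {"xyz": [0, 1, 0], "turn": 0}, {"xyz": [0, 0, 0], "turn": 0}]'

```text
time: 16.32
tool_pos: [0.5774, -0.0196, 0.0092]
tool_rot: [-3.141, 0.0, -0.065]
contact_force: [0.2, 3.3, -1.2]
opening: 0.013
```

>>> apply_moves --rows '[{"xyz": [0, 1, 0], "turn": 0}, {"xyz": [0, 0, 0], "turn": 0}]'

```text
time: 16.58
tool_pos: [0.5771, -0.0199, 0.0091]
tool_rot: [-3.14, 0.001, -0.066]
contact_force: [-0.0, 6.5, -2.0]
opening: 0.0132
```

>>> apply_moves --rows '[{"xyz": [0, 1, 0], "turn": 0}, {"xyz": [0, 0, 0], "turn": 0}]'

```text
time: 16.82
tool_pos: [0.5768, -0.02, 0.009]
tool_rot: [-3.139, 0.001, -0.066]
contact_force: [-0.2, 10.6, -1.4]
opening: 0.0132
```

>>> apply_moves --rows '[{"xyz": [0, 0, 0], "turn": 0}, {"xyz": [0, 0, 0], "turn": 0}, {"xyz": [0, 0, 0], "turn": 0}, {"xyz": [0, 0, 0], "turn": 0}, {"xyz": [0, 0, 0], "turn": 0}, {"xyz": [0, 0, 0], "turn": 0}]'

```text
time: 17.58
tool_pos: [0.5768, -0.02, 0.009]
tool_rot: [-3.139, 0.001, -0.066]
contact_force: [0.1, 9.5, -1.1]
opening: 0.013
```

>>> apply_moves --rows '[{"xyz": [0, -1, 0], "turn": 0}, {"xyz": [0, -2, 0], "turn": 0}, {"xyz": [0, -3, 0], "turn": 0}, {"xyz": [0, -3, 0], "turn": 0}, {"xyz": [0, 0, 0.3], "turn": 0}, {"xyz": [0, 0, 0], "turn": 0}]'

```text
time: 18.32
tool_pos: [0.5779, -0.0129, 0.0089]
tool_rot: [-3.142, 0.0, -0.065]
contact_force: [-0.6, 0.8, -1.2]
opening: 0.013
```

>>> apply_moves --rows '[{"xyz": [0, 0, 0], "turn": 0}, {"xyz": [0, 0, 0], "turn": 0}, {"xyz": [0, 0, 0], "turn": 0}, {"xyz": [0, 0, 0], "turn": 0}]' --gripper 0.3

```text
time: 18.82
tool_pos: [0.578, -0.013, 0.009]
tool_rot: [3.141, -0.0, -0.065]
contact_force: [-0.4, -0.7, 1.6]
opening: 0.0276
```

>>> apply_moves --rows '[{"xyz": [0, 0, -5], "turn": 0}, {"xyz": [0, 0, -10], "turn": 0}, {"xyz": [0, 0, -25], "turn": 0}, {"xyz": [0, 0, -40], "turn": 0}, {"xyz": [0, 0, -40], "turn": 0}, {"xyz": [0, 40, 0], "turn": 0}, {"xyz": [0, 40, 0], "turn": 0}, {"xyz": [0, 40, 0], "turn": 0}, {"xyz": [0, 0, 0], "turn": 0}, {"xyz": [0, 0, 0], "turn": 0}]'

```text
time: 20.08
tool_pos: [0.5701, -0.1324, 0.1293]
tool_rot: [-3.141, -0.0, -0.066]
contact_force: [-0.8, 0.6, 0.4]
opening: 0.0277
```

Run:
```python
from h import *
c=snap('side','s6'); w=snap('wrist','w6')['frame']; t=snap('top','t6'); print(robot.observe()['time'],robot.observe()['contact_force'])
a=cv2.resize(c['frame'][180:280,170:290],(480,400),interpolation=cv2.INTER_CUBIC)
b=cv2.resize(w[100:340,0:300],(400,320)); t=cv2.resize(t['frame'][150:230,180:280],(400,320),interpolation=cv2.INTER_CUBIC)
o=np.zeros((600,800,3),np.uint8); o[:400,:480]=a; o[:256,480:]=cv2.resize(b,(320,256)); o[300:556,480:]=cv2.resize(t,(320,256)); cv2.imwrite('pics/v6.png',o)
```

```text
20.225 [ 0.09015933 -0.9347065  -0.90567299]
```

View pics/v6.png

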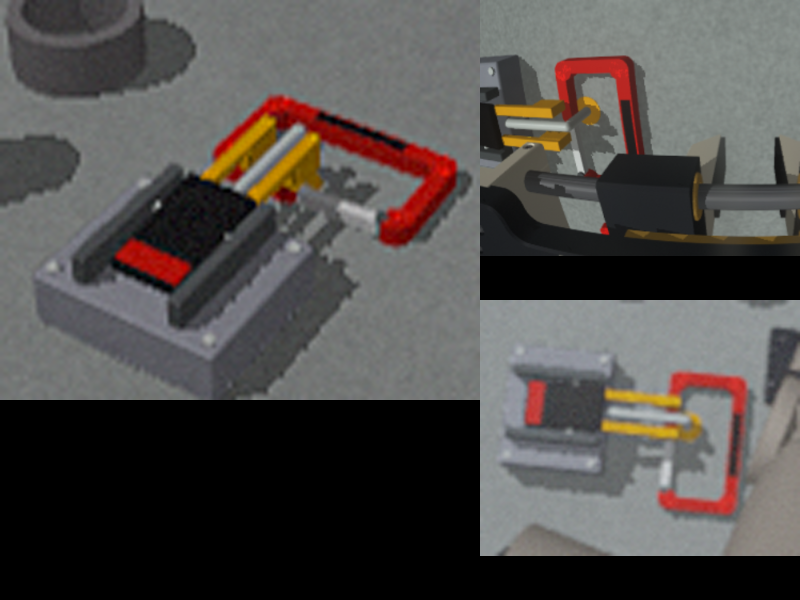

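The picture shows three things. The hook lies flat with the eye's outer end inside its loop: about (300,130) in the side crop, and (690,425) in the top crop. The gate is in line with the nose, so it is shut. The rocker's red end is down and the gripper is clear, so I am handing in.

```bash
python3 -c "
from cell import robot
print(robot.hand_in())"
```

```text
the job is handed in; nothing more can be done
None
```

The isolator is locked out and the job is handed in, at about 20 s of the 69 s allowed; no verdict was reported.

- **Switch:** I pressed the red-marked end with closed fingers until about 22 N showed at the stop. The pictures then showed the red end down and the yellow guard lifted.
- **Clipping on:** I pinched the 150 x 84 mm hook by its spine, turned it into line with the eye and pushed it on flat. The force rose to about 6 N while the gate folded, then dropped to zero when the leg passed.
- **Tug:** I pulled straight away from the box with the leg against the nose side of the closed loop. The force was 10.6 N at the start and 9.5 N at the end of a 0.75 s hold. It stayed far below 35 N at every reading, and the hook held.
- **Last check:** After release, the last pictures showed the leg inside the loop, the gate in line with the nose, the hook flat, the switch off and the gripper clear.

No check failed. The hook's grip position along its length differed by up to about 7 mm between the wrist and side cameras (39 to 46 mm from the hook's middle). I used about 42 mm, and the leg went in cleanly. I did not measure the other objects at the end, but the arm never went near them at their height.

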